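# Shut and latch the tool case

### The job

Shut the lid of the green tool case, hook the latch's wire loop over the keeper on the lid, then press the red lever down flat so that the latch snaps over centre and holds. Leave the tools lying round the case where they are.

Things in the scene. Friction and masses are not known exactly. Their poses are not given: they have to be found in the camera images.
- case: Green steel tool case, 300 x 140 mm, 55 mm high, fixed on the bench. Origin on the bench under the lever pivot; x runs from the latch to the lid hinge, y across, z up. It spans x = -115 (latch end) to 185 mm (hinge end): fixed deck with the latch to x = 55, then the hinged lid. All parts turn about axes parallel to y and are centred on y = 0.
- case_lid (a joint): Lid angle, rad: 0 = shut (stop; top flush with the deck, 55 mm up), growing as its free edge rises; starts at 0.6 to 1.0. A 6 mm plate, 130 mm from hinge to free edge, 140 mm wide. The stiff hinge (0.16 N m friction) leaves it where it is put: push it all the way shut.
- lid_hinge (a point): Middle of the lid's hinge axis: x = 185, y = 0, z = 52 mm in the case's frame (fixed; mid-thickness of the lid plate).
- lid_push (a point): Bare spot on the lid's outer face, 50 mm from the hinge axis, good for pushing it shut; moves with the lid. The bare face runs from the hinge to the keeper's block, which begins 70 mm from the hinge axis.
- keeper_seat (a point): On the lid: the seated cross bar's centre; x = 85, z = 83 mm in the case's frame with the lid shut (axes then the case's). Steel keeper, 22 mm wide: stem 4 mm from here toward the latch; flat block, its top 5.5 mm below here, running 30 mm toward the hinge. Set the bar on the block behind the lip, 9 to 25 mm past here toward the hinge; closing the lever draws it under the lip to the stem.
- keeper_lip (a point): Top of the free end of the keeper's lip, which overhangs toward the hinge: 5 mm from keeper_seat toward the hinge and 11 mm above it; the lip is 5 mm thick. The 8 mm cross bar must pass over it and come down behind it (bar centre at least 4 mm past it toward the hinge).
- latch_lever (a joint): Lever angle, rad: 0 = flat (stop), lying along the deck, pointing away from the lid; grows as it swings up and over toward the lid; pi/2 upright; upper stop 2.3; starts at 0.9 to 1.25. Stays where left (0.05 N m friction). Once hooked, the loop's pull begins as the lever nears flat and reaches about 20 N; near flat it snaps over centre and stays. Takes only about 2 to 4 N at the red grip.
- lever_pivot (a point): Middle of the lever's axis on the bracket: x = 0, y = 0, z = 77 mm in the case's frame (fixed), 22 mm above the deck.
- lever_grip (a point): Middle of the pressing face of the lever's red grip: 66 mm along the lever from its axis and 7.5 mm off that line, on the side that is on top when flat and looks toward the lid when upright. The grip is 26 mm wide, 9 mm thick and spans 48 to 84 mm from the axis.
- loop_pin (a point): Middle of the pin in the lever on which the loop turns, 22 mm from the lever axis. In the case's x-z plane it lies from that axis at 196 degrees minus the lever angle (counted from +x toward up).
- latch_loop (a joint): Angle of the loop on the lever, rad; grows as the cross bar swings up and back, away from the lid; starts thrown back at 2.25 to 2.65, keeps its place when let go there (0.025 N m friction). Pin to cross bar points at 6.5 degrees minus lever angle plus this (from +x toward up). A U of 7 mm rod, arms 38 mm apart on centres, 103 mm from pin to bar; stretches up to 9 mm on a spring, 5 N per mm.
- cross_bar (a point): Middle of the loop's cross bar: an 8 mm round bar parallel to the case's y that rolls freely in the loop's arms; its black rubber end caps (12 mm in diameter) stand out past the arms, 58 mm over all. Pinch it from above across the caps and carry it: lever and loop turn and follow, 81 to 125 mm from the lever axis. Starts about 0.16 to 0.2 m above the bench.
- worn_screwdriver: Loose worn screwdriver, 226 mm, wooden handle with a blue collar, beside the case; origin under its middle. Leave it alone.
- steel_chisel: Loose grey cold chisel, 150 mm, lying beyond the latch end of the case; origin under its middle. Leave it alone.
- rusty_bar: Loose flat rusty bar, 196 x 14 x 12 mm, beside the case next to the screwdriver; origin under its middle. Leave it alone.

How it is judged:
By the outcome, as a careful person would: the job done as asked, in the order asked, and still so for the second after the job is handed in, with the robot touching nothing.
It also fails if it takes over 61 s, if anything falls off the work surface, if the arm or the gripper's body presses on something with over 40 N, if the wrist force passes 120 N, or if a joint passes its speed limit or range.

### The arm

A 6-joint arm with a two-finger parallel gripper is mounted at the origin on the work surface; the furniture and walls round the work are solid. World frame = base frame: x ahead of the robot, y to its left, z up, the work surface at z = 0. Lengths are in m, angles in rad, forces in N, time in s.
With the tool pointing down it reaches from about 0.375 to 0.9 m from the base axis. Payload 3.1 kg.
Tool frame: the origin (TCP) lies midway between the tips of the shut fingers; the grasp point (between the pads) lies 19 mm behind it; z points along the fingers, y is the direction in which the jaws open and shut (so a half turn about z gives the same grasp; the last joint's range is limited). The gripper opens to 85 mm and grips with 20 to 120 N. Pads are 22 mm wide; open, the fingers measure 114 mm over their backs; the gripper's body (76 mm by 85 mm) begins 54 mm behind the grasp point. The pads swing forward as they close: fully open they stand 13 mm farther back than shut.
Start: joints at [1.075, 0.527, 1.433, -0, 1.181, -0.178], TCP at [0.195, 0.594, 0.231] pointing down, gripper open.
Joint ranges: [-3.08, 3.08], [-0.75, 2.2], [0.22, 2.44], [-1.43, 4.57], [0, 2.65], [-2.85, 2.85]. Speed limits (rad/s): [2.79, 2.79, 3.14, 3.14, 3.14, 3.14].

### API

Orientations are given as a unit quaternion [x, y, z, w].
In Python, from station import manip gives the robot as it stands. The module is installed in compiled form; this text tells all that it offers.
- The arm moves only by the tool drive_tool, never from a script. Its argument "deltas" is one flat list of numbers, 4 for each row, row after row: the shift along the tool's x, y, z in cm, then the turn about the tool's z in degrees. A call has 1 to 12 rows; each row is the pose to reach, as a shift and turn from the pose measured when the call began, along the tool's axes at that moment; what a row does not reach only later rows make up. A row lasts 1/10 s, in which the tool goes at most 50 mm and 8.59 degrees, less where a joint would pass 70% of its speed; a pose out of reach is approached as far as the arm can. A call with a gripper value outside its range is refused whole. "hand" is the finger opening in cm, from 0 to 8.54, set as the call begins (left out, the last holds). The fingers move at their own pace and stop on an object; "squeeze" is the grip in N (left out, the last holds). Time passes only in rows, so rows that repeat a pose let the fingers close. It gives the time, the measured TCP pose, the force and the opening at its end, in the units of the state.
- manip.sense(): the state, without advancing time (a new reading comes with each control period).
- manip.snapshot(name): name is "side" or "top" or "wrist"; returns a dict with "frame" (384x512x3 uint8, red, green, blue), "depth" (384x512 float32, m along the optical axis (not along the pixel's ray), 0 where there is no reading), "fx", "fy", "cx", "cy" (pixels), "R" (3x3) and "t" (3): a world point X has camera coordinates R X + t. Camera axes: x right, y down, z forward; pixel columns grow to the right and rows downward; lengths in m; the calibration is good to about 2 mm. The wrist camera is an equidistant fisheye: a pixel r from the principal point sees the ray r / f radians off the axis. A picture is of the moment at which its call begins.
- manip.sign_off(): hands the job in, once; it reports no verdict.
The state is a dict: "t": time; "q": joint angles; "qd": joint speeds; "tau": joint torques, N m; "tcp_pos": TCP position; "tool_rot": TCP orientation; "force": force on the tool from outside, world axes, zero at the start; "ft_torque": the same for the moment, N m; "finger_gap": opening from 0.0 (shut) to 1.0 (fully open).
Only numpy, scipy, OpenCV 4.12 (cv2) and the standard library are available. Lean on these libraries where they do the work, as an engineer would, in place of code of your own. Each camera call takes 0.05 s, during which the arm holds its last target.

## Working session

There is one attempt and no reset: what is moved stays moved. The work goes in short steps, Python scripts to look and compute and a tool call to move; the robot and the scene stay as the last step left them, time stands still between calls to the robot, and variables do not carry over. Pictures are saved under pics/ and viewed, and the job is handed in when it is done.

Besides the shell and the picture viewer there is one more tool, called after "Call:" by a JSON object that holds its "api" and its "payload", one argument or row to a line. drive_tool: Moves the arm, as the interface text tells. Its arguments: {"type":"object","properties":{"deltas":{"type":"array"},"hand":{"type":"number"},"squeeze":{"type":"number"}},"required":["deltas"]}

```bash
mkdir -p pics
cat > h.py <<'E'
import numpy as np, cv2, pickle
from station import manip
def snap(n,name):
    s=manip.snapshot(n); pickle.dump(s,open(f'pics/{name}.pkl','wb'))
    cv2.imwrite(f'pics/{name}.png',cv2.cvtColor(s['frame'],cv2.COLOR_RGB2BGR)); return s
def cloud(s):
    d=s['depth']; v,u=np.mgrid[:d.shape[0],:d.shape[1]]
    P=np.stack([(u-s['cx'])/s['fx']*d,(v-s['cy'])/s['fy']*d,d],-1)
    return (P-s['t'])@np.asarray(s['R'])
E
python3 - <<'E'
from h import *
a=snap('side','s0');b=snap('top','t0')
m=np.hstack([a['frame'],b['frame']])
for s in(a,b): print(s['R'],s['t'],s['fx'],s['fy'])
print(manip.sense())
E
```

```text
[[ 0.85539866 -0.51796568 -0.00216581]
 [-0.23572749 -0.38556405 -0.89206105]
 [ 0.46122195  0.76357836 -0.45190972]] [-0.51776784  0.07808532  1.04612739] 422.8771659805858 422.8771659805858
[[-0.03000442 -0.99954333  0.00358804]
 [-0.96719334  0.02812702 -0.25247952]
 [ 0.2522633  -0.01104583 -0.96759559]] [-0.27882224  0.48261261  0.87446784] 367.7131163912337 367.7131163912337
{'t': 0.1, 'q': array([ 1.07550039e+00,  5.28343754e-01,  1.43378159e+00, -1.28466013e-05,
        1.18142498e+00, -1.78520773e-01]), 'qd': array([ 0.00103988, -0.00225221, -0.00432134,  0.00148693,  0.00042928,
        0.00102488]), 'tau': array([-1.25727606e-04, -4.43304312e+01, -1.78585517e+01, -2.65087947e-04,
        3.89688037e-03,  1.71320204e-05]), 'tcp_pos': array([0.1943621 , 0.59332302, 0.23044722]), 'tool_rot': array([ 1.57723690e-01,  9.87482800e-01, -9.25771498e-04, -3.17968779e-04]), 'force': array([ 0.54424674, -0.61304253,  0.22019534]), 'ft_torque': array([-0.02542147, -0.03579171, -0.05315996]), 'finger_gap': 1.0005720426890359}
```

View pics/s0.png

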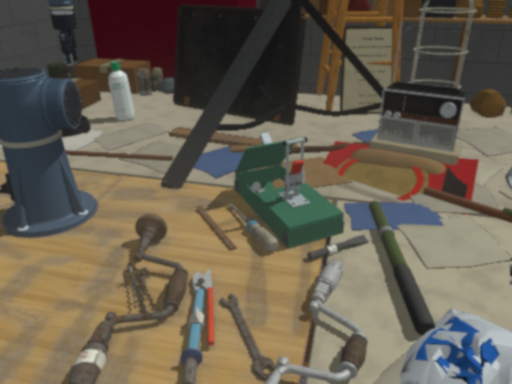

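View pics/t0.png

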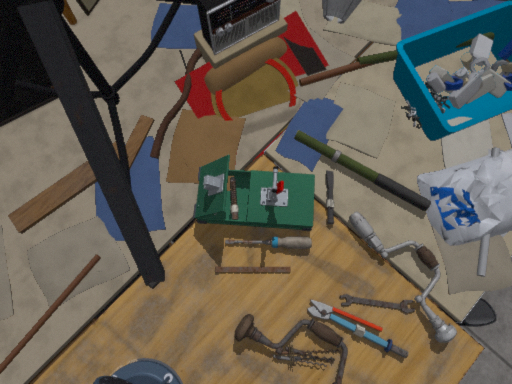

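Run:
```python
from h import *
for n in('s0','t0'):
    s=pickle.load(open(f'pics/{n}.pkl','rb'));P=cloud(s);f=s['frame'].astype(int)
    g=(f[...,1]>f[...,0]*1.8)&(f[...,1]>f[...,2]*1.2)&(f[...,1]>50)
    r=(slice(140,250),slice(230,350)) if n=='s0' else (slice(150,235),slice(190,320))
    m=np.zeros_like(g);m[r]=g[r];m&=s['depth']>0
    Q=P[m];print(n,len(Q),Q.min(0),Q.max(0))
    D=Q[abs(Q[:,2]-.055)<.004]
    print('deck',len(D),D.mean(0),cv2.minAreaRect(D[:,:2].astype(np.float32)*1000))
    L=Q[Q[:,2]>.07]; print('lid',len(L),L.min(0),L.max(0))
    c=f[r];y0,x0=r[0].start,r[1].start
    rd=(c[...,0]>120)&(c[...,1]<70)&(c[...,2]<80)
    print('red',P[r][rd].round(3)[:60:3])
    x=slice(x0,x0+130); im=cv2.resize(s['frame'][r],None,fx=6,fy=6,interpolation=cv2.INTER_CUBIC)
    cv2.imwrite(f'pics/{n}z.png',im[...,::-1])
```

```text
Traceback (most recent call last):
ValueError: zero-size array to reduction operation minimum which has no identity
```

```bash
cat > a.py <<'E'
from h import *
for n in('s0','t0'):
    s=pickle.load(open(f'pics/{n}.pkl','rb'));P=cloud(s);f=s['frame'].astype(int)
    print(f[225,300] if n=='s0' else f[205,300], s['depth'][225,300],s['frame'].shape)
    g=(f[...,1]>f[...,0]*1.5)&(f[...,1]>f[...,2]*1.15)&(f[...,1]>40)
    r=(slice(130,250),slice(230,350)) if n=='s0' else (slice(150,235),slice(190,320))
    m=np.zeros_like(g);m[r]=g[r];m&=s['depth']>0
    im=cv2.resize(s['frame'][r],None,fx=5,fy=5,interpolation=cv2.INTER_CUBIC)
    cv2.imwrite(f'pics/{n}z.png',im[...,::-1])
    Q=P[m];print(n,len(Q))
    if len(Q)==0: continue
    print(Q.min(0),Q.max(0))
    D=Q[abs(Q[:,2]-.055)<.004]
    print('deck',len(D),D.mean(0),cv2.minAreaRect(D[:,:2].astype(np.float32)*1000))
    L=Q[Q[:,2]>.07]; print('lid',len(L),L.min(0),L.max(0))
    c=f[r]
    rd=(c[...,0]>110)&(c[...,1]<80)&(c[...,2]<80)
    print('red',rd.sum(),P[r][rd].round(3)[:60:4])
E
python3 a.py
```

```text
[52 84 66] 0.89446753 (384, 512, 3)
s0 2152
[ 0.41226049 -0.44362019  0.00162038] [ 0.57522382 -0.13741628  0.15157853]
deck 1655 [ 0.47952929 -0.37303469  0.05395013] ((487.4336242675781, -353.9958801269531), (169.23655700683594, 135.86007690429688), 84.20220947265625)
lid 34 [ 0.43973565 -0.2208672   0.07273245] [ 0.52357289 -0.15731683  0.15157853]
red 495 [[ 0.843 -0.073  0.035]
 [ 0.851 -0.083  0.037]
 [ 0.844 -0.081  0.034]
 [ 0.854 -0.089  0.035]
 [ 0.839 -0.078  0.031]
 [ 0.867 -0.109  0.032]
 [ 0.86  -0.117  0.033]
 [ 0.853 -0.115  0.03 ]
 [ 0.842 -0.113  0.028]
 [ 0.85  -0.123  0.03 ]
 [ 0.834 -0.113  0.027]
 [ 0.842 -0.123  0.028]
 [ 0.82  -0.102  0.023]
 [ 0.827 -0.112  0.025]
 [ 0.833 -0.124  0.028]]
[40 93 73] 0.93303967 (384, 512, 3)
t0 5021
[ 0.41340202 -0.43794337  0.00054658] [ 0.57719939 -0.130733    0.16036269]
deck 2646 [ 0.48473818 -0.35158111  0.05577944] ((496.72027587890625, -285.3973388671875), (298.88262939453125, 139.2866973876953), 84.05644226074219)
lid 977 [ 0.43477509 -0.22343506  0.07011394] [ 0.57618843 -0.14040858  0.16036269]
red 53 [[ 0.658 -0.312 -0.027]
 [ 0.653 -0.306 -0.031]
 [ 0.649 -0.303 -0.027]
 [ 0.647 -0.3   -0.031]
 [ 0.645 -0.3   -0.032]
 [ 0.502 -0.346  0.157]
 [ 0.499 -0.345  0.158]
 [ 0.497 -0.348  0.158]
 [ 0.494 -0.348  0.157]
 [ 0.491 -0.347  0.161]
 [ 0.489 -0.347  0.16 ]
 [ 0.485 -0.343  0.157]
 [ 0.482 -0.343  0.157]
 [ 0.48  -0.347  0.157]]
```

View pics/s0z.png

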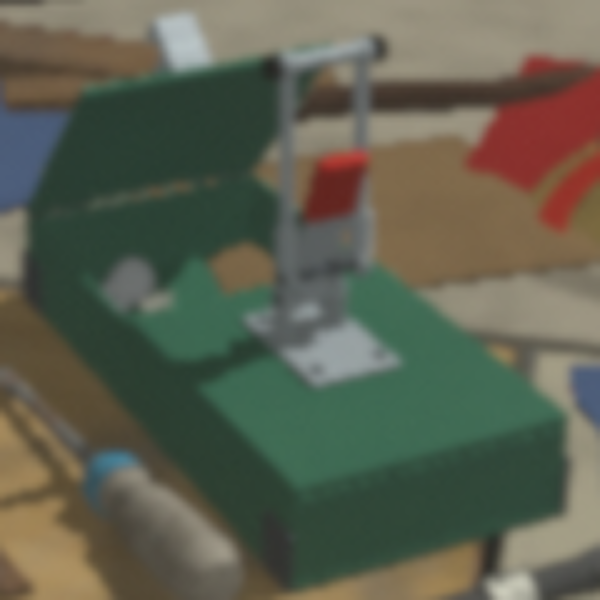

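View pics/t0z.png

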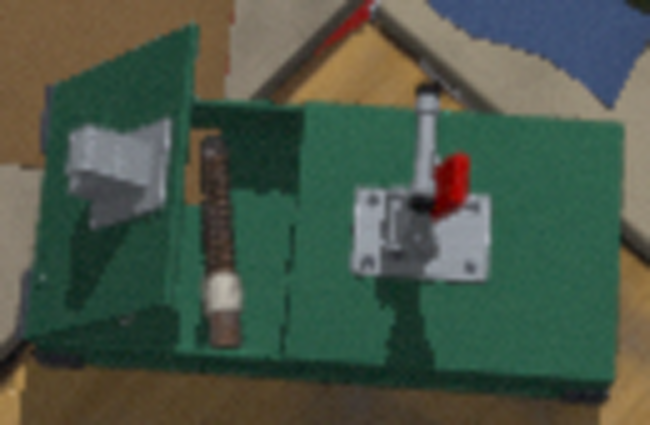

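Run:
```python
from h import *
s=pickle.load(open('pics/t0.pkl','rb'));P=cloud(s)
for v,u in [(278,150),(240,135),(200,118),(150,95),(100,72),(50,50),(15,35),(95,115),(50,90),(120,115),(160,120),(172,116)]: print('t',u,v,P[v,u].round(3))
for (v,u) in [(168,275),(190,274),(180,275),(175,276)]: print(P[v-1:v+2,u-1:u+2].reshape(-1,3)[::2].round(3).tolist())
s=pickle.load(open('pics/s0.pkl','rb'));P=cloud(s)
for v,u in [(185,172),(150,195),(100,230),(50,262),(10,290),(50,330),(80,365),(40,60),(60,68)]: print('s',u,v,P[v,u].round(3))
# case frame, gray + parts projected on plane
for n in('t0','s0'):
    s=pickle.load(open(f'pics/{n}.pkl','rb'));P=cloud(s)
    o=np.array([.4931,-.3202,0]);ex=np.array([.1035,.9946,0]);ey=np.array([-.9946,.1035,0])
    Q=(P-o);C=np.stack([Q@ex,Q@ey,Q[...,2]],-1)
    m=(s['depth']>0)&(C[...,2]>.065)&(abs(C[...,1])<.075)&(C[...,0]>-.12)&(C[...,0]<.2)
    A=C[m];
    lid=A[(A[:,0]>.08)&(abs(A[:,1])>.02)]
    x,z=lid[:,0]-.185,lid[:,2]-.052
    th=np.arctan2(z,-x); print(n,'lid',len(lid),np.percentile(th,[10,50,90]).round(3),lid[:,2].max())
    lat=A[(A[:,0]<.07)]
    for r in lat[np.argsort(-lat[:,2])][:200:8]: print(r.round(3),end=' ')
    print()
```

```text
t 150 278 [ 0.297 -0.017  0.033]
t 135 240 [ 0.38  -0.003  0.12 ]
t 118 200 [0.454 0.011 0.202]
t 95 150 [0.536 0.033 0.283]
t 72 100 [0.603 0.047 0.361]
t 50 50 [0.663 0.061 0.422]
t 35 15 [0.701 0.069 0.461]
t 115 95 [0.746 0.06  0.142]
t 90 50 [0.987 0.204 0.002]
t 115 120 [0.685 0.062 0.126]
t 120 160 [0.581 0.046 0.116]
t 116 172 [0.502 0.003 0.246]
[[0.519, -0.328, 0.206], [0.519, -0.333, 0.204], [0.517, -0.33, 0.204], [0.515, -0.328, 0.203], [0.515, -0.332, 0.202]]
[[0.469, -0.324, 0.204], [0.469, -0.328, 0.204], [0.466, -0.326, 0.204], [0.464, -0.324, 0.204], [0.465, -0.328, 0.202]]
[[0.492, -0.327, 0.202], [0.492, -0.331, 0.202], [0.49, -0.329, 0.201], [0.488, -0.327, 0.2], [0.488, -0.331, 0.201]]
[[0.504, -0.33, 0.202], [0.554, -0.344, 0.057], [0.502, -0.332, 0.201], [0.499, -0.33, 0.202], [0.548, -0.344, 0.059]]
s 172 185 [ 0.294 -0.051  0.018]
s 195 150 [ 0.375 -0.033  0.095]
s 230 100 [ 0.502 -0.002  0.208]
s 262 50 [0.624 0.025 0.328]
s 290 10 [0.736 0.053 0.427]
s 330 50 [1.245 0.465 0.208]
s 365 80 [1.201 0.187 0.137]
s 60 40 [0.161 0.53  0.328]
s 68 60 [0.173 0.534 0
[... 559 characters left out ...]
152] [-0.022  0.011  0.149] [-0.019  0.01   0.146] [-0.017  0.002  0.144] 
s0 lid 652 [0.739 0.83  0.858] 0.15386423817458156
[-0.013 -0.027  0.203] [-0.015  0.03   0.202] [-0.012  0.018  0.201] [-0.008 -0.007  0.2  ] [-0.007  0.008  0.2  ] [-0.014  0.004  0.199] [-0.014  0.014  0.199] [-0.013 -0.014  0.198] [-0.012 -0.002  0.198] [-0.014 -0.024  0.197] [-0.012 -0.012  0.196] [-0.011  0.012  0.195] [-0.014 -0.024  0.195] [-0.014 -0.019  0.193] [-0.012 -0.02   0.19 ] [-0.012 -0.02   0.188] [-0.014  0.023  0.184] [-0.012 -0.018  0.181] [-0.012  0.02   0.178] [-0.016 -0.019  0.175] [-0.015  0.019  0.172] [-0.013  0.02   0.169] [-0.015  0.019  0.165] [-0.013 -0.021  0.161] [-0.014 -0.021  0.159]
```

```bash
cat >> h.py <<'E'
from scipy.spatial.transform import Rotation as Rn
O=np.array([.4931,-.3202,0]);YAW=84.06
def case2w(p):
    a=np.radians(YAW);c,s=np.cos(a),np.sin(a)
    return O+np.array([c*p[0]-s*p[1],s*p[0]+c*p[1],p[2]])
def plan(wps):
    """wps: (world xyz, tool-y yaw deg or None); prints rows in tool axes"""
    s=manip.sense();R=Rn.from_quat(s['tool_rot']).as_matrix();p=np.array(s['tcp_pos'])
    y0=np.degrees(np.arctan2(R[1,1],R[0,1]));print('tcp',p.round(4),'yaw',y0.round(2),'F',s['force'].round(1),'gap',round(s['finger_gap'],3),'t',s['t'])
    for w,y in wps:
        d=R.T@(np.array(w)-p)*100
        t=0 if y is None else -((y-y0+90)%180-90)
        print(np.r_[d,t].round(2).tolist())
E
python3 - <<'E'
from h import *
plan([((.32,.30,.36),None),((.40,.05,.36),None),((.42,-.2,.36),-5.9)])
E
```

```text
tcp [0.1944 0.5933 0.2304] yaw 71.85 F [ 0.5 -0.6  0.2] gap 1.001 t 0.1
[-21.07, -23.98, -12.92, 0.0]
[-36.46, -45.25, -12.88, 0.0]
[-46.15, -68.38, -12.84, 77.75]
```

Call:
{"api": "drive_tool", "payload": {
  "deltas": [-3, -3.4, -2, 0, -6, -6.8, -4, 4, -9, -10.2, -6, 10, -12, -13.6, -8, 16, -15, -17, -10, 22, -18, -20.4, -12, 28, -21, -24, -13, 34, -24, -28, -13, 40, -27, -32.3, -13, 46, -30, -36.5, -13, 52, -33.3, -41, -13, 58, -36.5, -45.2, -13, 64],
  "hand": 0
}}

```text
t: 1.3
tcp_pos: [0.3961, 0.0604, 0.3611]
tool_rot: [0.659, 0.752, -0.001, 0.0]
force: [1.0, 0.7, 0.5]
finger_gap: -0.001
```

Run:
```python
from h import *
plan([((.42,-.2,.36),-5.9),((.46,-.25,.36),-5.9)])
```

```text
tcp [0.3961 0.0604 0.3611] yaw 7.6 F [1.  0.7 0.5] gap -0.001 t 1.3
[-26.13, -1.08, 0.15, 13.5]
[-31.61, 2.23, 0.15, 13.5]
```

Call:
{"api": "drive_tool", "payload": {
  "deltas": [-5, 0, 0, 3, -10, 0, 0, 6, -15, -0.5, 0, 9, -20, -1, 0, 12, -26, -1, 0, 13.5, -31.6, 2, 0, 13.5, -31.6, 2.2, 0, 13.5]
}}

```text
t: 2.0
tcp_pos: [0.4605, -0.254, 0.361]
tool_rot: [0.744, 0.668, -0.001, 0.001]
force: [1.0, 0.6, 0.3]
finger_gap: -0.001
```

Run:
```python
from h import *
s=snap('wrist','w1');print(s['fx'],s['cx'],s['cy'],s['R'],s['t'],manip.sense()['tcp_pos'])
```

```text
297.3186396354542 253.45175921963477 191.57883254031967 [[ 9.94203279e-01 -1.07516464e-01  2.21981787e-04]
 [-1.02335892e-01 -9.45661393e-01  3.08629056e-01]
 [-3.29727853e-02 -3.06862737e-01 -9.51182452e-01]] [-0.48556243 -0.27374254  0.44072596] [ 0.46258746 -0.25628828  0.36073353]
```

View pics/w1.png

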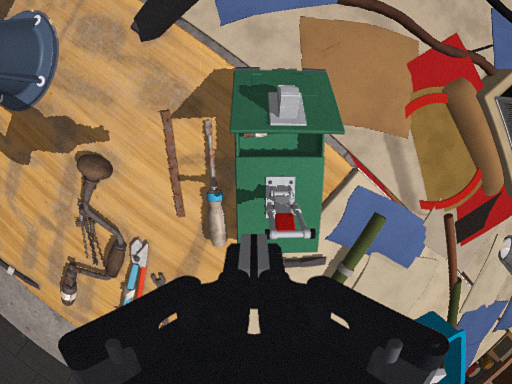

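```bash
cat >> h.py <<'E'
def wcloud(s):
    d=s['depth']; v,u=np.mgrid[:d.shape[0],:d.shape[1]]
    a=u-s['cx'];b=v-s['cy'];r=np.hypot(a,b)+1e-9;t=r/s['fx'];k=np.tan(t)/r
    P=np.stack([a*k*d,b*k*d,d],-1);return (P-s['t'])@np.asarray(s['R'])
def proj(s,X,fish):
    c=np.asarray(s['R'])@np.asarray(X)+s['t']
    if not fish: return np.array([s['cx']+s['fx']*c[0]/c[2],s['cy']+s['fy']*c[1]/c[2]])
    r=np.hypot(c[0],c[1]);t=np.arctan2(r,c[2]);return np.array([s['cx']+s['fx']*t*c[0]/r,s['cy']+s['fx']*t*c[1]/r])
E
cat > b.py <<'E'
from h import *
import sys
s=pickle.load(open('pics/w1.pkl','rb'));P=wcloud(s);f=s['frame'].astype(int)
g=(f[...,1]>f[...,0]*1.5)&(f[...,1]>f[...,2]*1.15)&(f[...,1]>40)&(s['depth']>0)
g[:, :225]=0;g[:,350:]=0;g[255:]=0
Q=P[g];D=Q[abs(Q[:,2]-.055)<.005];print(len(D),D.mean(0),cv2.minAreaRect(D[:,:2].astype(np.float32)*1000))
pts=[(-.115,.07,.055),(-.115,-.07,.055),(.185,.07,.055),(.185,-.07,.055),(.055,.07,.055),(.055,-.07,.055),(0,0,.077)]
for n,fi in(('w1',1),('t0',0),('s0',0)):
    q=pickle.load(open(f'pics/{n}.pkl','rb'));im=cv2.resize(q['frame'],None,fx=4,fy=4,interpolation=cv2.INTER_CUBIC)
    c=[proj(q,case2w(p),fi) for p in pts];print(n,np.round(c,1).tolist())
    for a in c: cv2.drawMarker(im,tuple(int(v*4+2) for v in a),(255,0,255),0,12,1)
    x,y=[int(v*4) for v in proj(q,case2w((.03,0,.06)),fi)]
    cv2.imwrite(f'pics/{n}m.png',im[max(0,y-300):y+300,max(0,x-400):x+400,::-1])
E
python3 b.py; cd pics; python3 -c "
import cv2,numpy as np
a=[cv2.resize(cv2.imread(n+'m.png'),(800,600)) for n in('w1','t0','s0')]
"
```

```text
5401 [ 0.49436177 -0.32742788  0.05532711] ((498.7937316894531, -285.86749267578125), (299.59002685546875, 138.88587951660156), 84.37797546386719)
w1 [[235.9, 252.5], [316.0, 251.4], [232.0, 69.6], [325.6, 71.4], [233.2, 154.8], [323.2, 155.1], [279.3, 193.1]]
t0 [[312.3, 226.6], [314.3, 174.3], [194.3, 218.0], [200.6, 166.2], [245.3, 221.7], [249.7, 169.7], [269.1, 194.4]]
s0 [[287.8, 226.6], [343.4, 211.7], [234.0, 170.8], [280.6, 161.4], [254.2, 191.7], [304.3, 180.4], [290.9, 187.4]]
```

View pics/w1m.png

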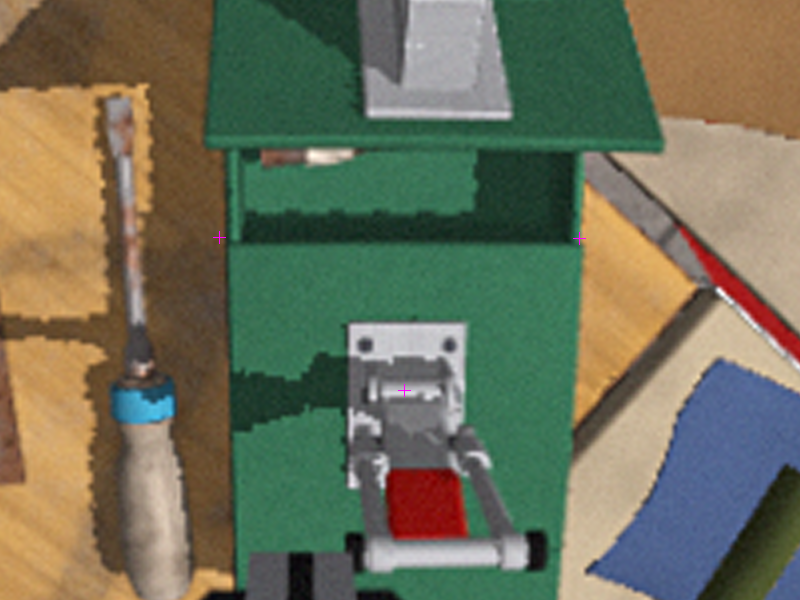

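View pics/s0m.png

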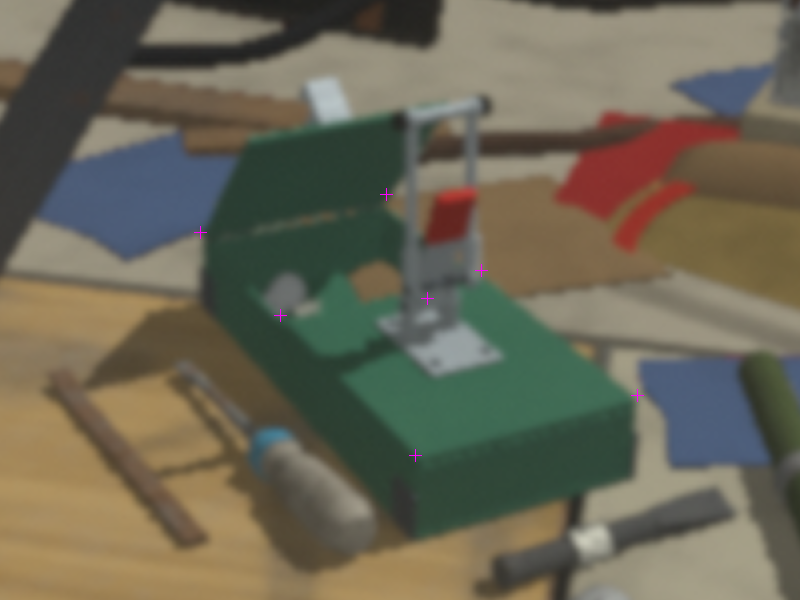

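View pics/t0m.png

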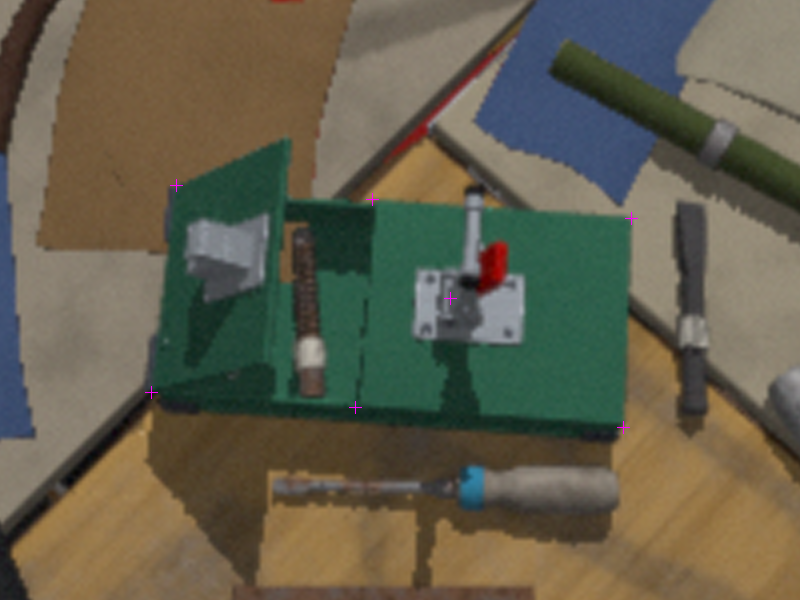

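```bash
sed -i 's/^O=.*/O=np.array([.4950,-.3205,0]);YAW=84.3/' h.py
python3 - <<'E'
from h import *
s=pickle.load(open('pics/w1.pkl','rb'));P=wcloud(s)
a=np.radians(YAW);R=np.array([[np.cos(a),-np.sin(a),0],[np.sin(a),np.cos(a),0],[0,0,1]])
C=(P-O)@R;m=(s['depth']>0)&(abs(C[...,1])<.068)&(abs(C[...,1])>.03)&(C[...,0]>.08)&(C[...,0]<.18)&(C[...,2]>.065)&(C[...,2]<.2)
A=C[m];x,z=.185-A[:,0],A[:,2]-.052;r=np.hypot(x,z)
print(len(A),np.percentile(np.arctan2(z,x)-np.arcsin(.003/r),[10,50,90]),r.max())
m=(s['depth']>0)&(abs(C[...,1])<.03)&(abs(C[...,0])<.07)&(C[...,2]>.19)
print(C[m].mean(0),C[m].min(0),C[m].max(0))
plan([(case2w((.133,.046,z)),YAW-90) for z in (.36,.18,.1,.055)])
E
```

```text
3367 [0.86076805 0.8790038  0.88922054] 0.13350410749308125
[0.05762854 0.0039262  0.41442635] [-0.01398392 -0.02972942  0.19032592] [0.06999993 0.02998561 0.45968847]
tcp [ 0.4626 -0.2563  0.3607] yaw -6.14 F [ 2.4 -2.9  0.3] gap -0.003 t 2.05
[7.23, -0.79, 0.04, -0.44]
[7.31, -0.83, 18.04, -0.44]
[7.35, -0.85, 26.04, -0.44]
[7.37, -0.86, 30.54, -0.44]
```

Call:
{"api": "drive_tool", "payload": {
  "deltas": [4, -0.5, 0, -0.4, 7.3, -0.8, 2, -0.4, 7.3, -0.8, 6, -0.4, 7.3, -0.8, 10, -0.4, 7.3, -0.8, 14, -0.4, 7.3, -0.8, 17, -0.4, 7.3, -0.8, 19, -0.4, 7.3, -0.8, 20.5, -0.4, 7.3, -0.8, 22, -0.4, 7.3, -0.8, 23.5, -0.4, 7.3, -0.8, 25, -0.4, 7.3, -0.8, 26.5, -0.4]
}}

```text
t: 3.25
tcp_pos: [0.4627, -0.1839, 0.0948]
tool_rot: [0.742, 0.671, -0.001, 0.002]
force: [0.0, -0.3, 1.0]
finger_gap: -0.007
```

Run:
```python
from h import *
snap('wrist','w2')
plan([(case2w((.133,.046,z)),YAW-90) for z in (.06,.055,.05)])
```

```text
tcp [ 0.4615 -0.1831  0.0928] yaw -5.73 F [-0.4 -0.2 -1.2] gap 0.0 t 3.3
[-0.03, 0.1, 3.28, -0.03]
[-0.03, 0.1, 3.78, -0.03]
[-0.02, 0.1, 4.28, -0.03]
```

View pics/w2.png

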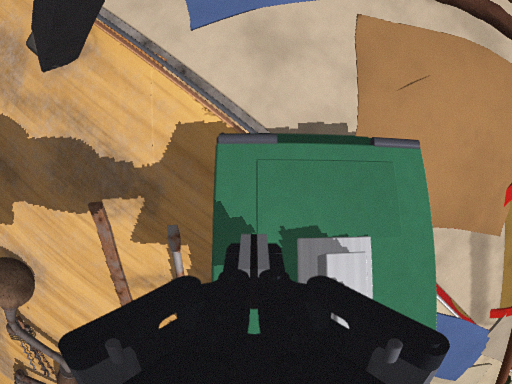

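Call:
{"api": "drive_tool", "payload": {
  "deltas": [0, 0.1, 0.8, 0, 0, 0.1, 1.6, 0, 0, 0.1, 2.4, 0, 0, 0.1, 3, 0, 0, 0.1, 3.4, 0, 0, 0.1, 3.7, 0, 0, 0.1, 4, 0, 0, 0.1, 4.2, 0, 0, 0.1, 4.2, 0]
}}

```text
t: 4.2
tcp_pos: [0.4625, -0.1834, 0.0546]
tool_rot: [0.741, 0.671, -0.001, 0.001]
force: [-5.9, 1.6, 32.5]
finger_gap: -0.001
```

Call:
{"api": "drive_tool", "payload": {
  "deltas": [0, 0, -3, 0, 0, 0, -8, 0, 0, 0, -13, 0, 0, 0, -18, 0, 0, 0, -23, 0, -3, 1, -26, 0, -7, 3, -26, 0, -11, 4.6, -26, 0, -11, 4.6, -26, 0],
  "hand": 8.5
}}

```text
t: 5.1
tcp_pos: [0.4988, -0.3017, 0.3152]
tool_rot: [0.743, 0.67, -0.002, 0.004]
force: [0.2, -0.5, -0.4]
finger_gap: 0.994
```

```bash
python3 - <<'E'
from h import *
a=snap('wrist','w3');b=snap('side','s3');snap('top','t3')
plan([(case2w((-.01,0,z)),YAW-90) for z in (.3,)])
C=-np.asarray(a['R']).T@a['t'];print(C)
E
python3 - <<'E'
import cv2,numpy as np
a=cv2.imread('pics/s3.png')[100:250,200:400];b=cv2.imread('pics/t3.png')[130:280,150:350]
cv2.imwrite('pics/st3.png',np.vstack([cv2.resize(x,(400*1,300)) for x in(a,b)]))
E
```

```text
tcp [ 0.4968 -0.2957  0.3143] yaw -5.73 F [ 0.2  0.1 -0.6] gap 0.995 t 5.25
[-3.49, 0.08, 1.43, -0.03]
[ 0.50694396 -0.22272392  0.45760875]
```

View pics/w3.png

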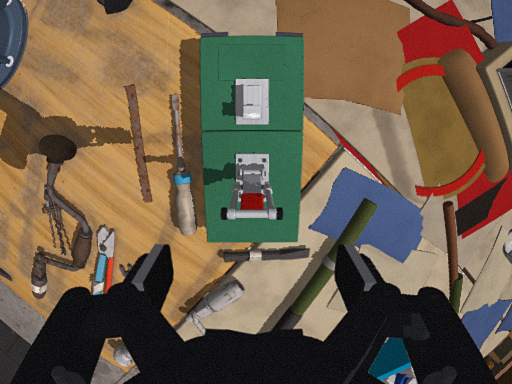

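View pics/st3.png

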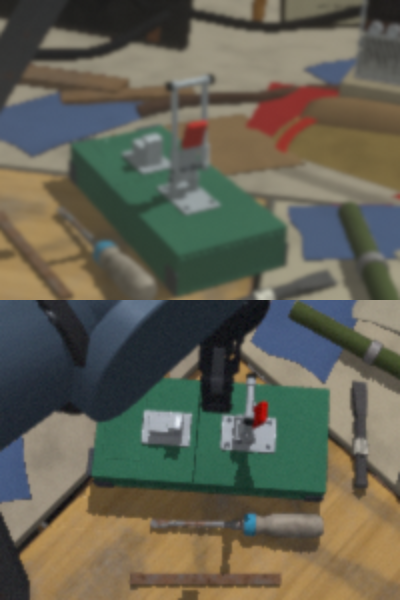

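```bash
cat > c.py <<'E'
from h import *
s=pickle.load(open('pics/w3.pkl','rb'));P=wcloud(s);f=s['frame'].astype(int)
g=(f[...,1]>f[...,0]*1.5)&(f[...,1]>f[...,2]*1.15)&(f[...,1]>40)&(s['depth']>0)
g[:,:195]=0;g[:,310:]=0;g[245:]=0
D=P[g];D=D[abs(D[:,2]-.055)<.005];r=cv2.minAreaRect(D[:,:2].astype(np.float32)*1000);print(len(D),D[:,2].mean(),r)
a=np.radians(YAW);R=np.array([[np.cos(a),-np.sin(a),0],[np.sin(a),np.cos(a),0],[0,0,1]])
C=(P-O)@R;G=g&(abs(C[...,2]-.055)<.005)
# edges in case frame
for lo,hi in((-.1,.05),(.06,.17)):
    m=G&(C[...,0]>lo)&(C[...,0]<hi);print('y edges',np.percentile(C[m][:,1],[.3,99.7]))
m=G&(abs(C[...,1])>.03)&(abs(C[...,1])<.06);print('x edges',np.percentile(C[m][:,0],[.3,99.7]))
m=np.zeros_like(g);m[200:225,215:290]=1;m&=(C[...,2]>.19)&(C[...,2]<.23)
B=C[m];print('bar',len(B),B.mean(0),B.min(0),B.max(0), np.percentile(B[:,2],95))
m=np.zeros_like(g);m[78:125,233:270]=1;m&=(C[...,2]>.07)&(s['depth']>0)
B=C[m];print('keeper',B.min(0),B.max(0))
t=B[B[:,2]>.088];print('lip top',len(t),t.mean(0),t.min(0),t.max(0))
t=B[(B[:,2]>.073)&(B[:,2]<.082)];print('block',len(t),t.mean(0),t.min(0),t.max(0))
rd=(f[...,0]>120)&(f[...,1]<60)&(f[...,2]<60);rd[:180]=0;rd[225:]=0;rd[:,:230]=0;rd[:,280:]=0
print('red',C[rd].mean(0),C[rd].min(0),C[rd].max(0))
for p in((-.012,.029,.198),(-.012,-.029,.198),(.085,.011,.0775),(.09,0,.094),(.09,.011,.094),(.09,-.011,.094),(.055,.07,.055),(-.115,.07,.055),(-.115,-.07,.055),(.185,.07,.055),(.185,-.07,.055)):print(p,proj(s,case2w(p),1).round(1))
im=cv2.resize(s['frame'][60:250,190:320],None,fx=4,fy=3.15*4/4*1.0,interpolation=cv2.INTER_CUBIC) if 0 else cv2.resize(s['frame'][70:230,195:310],None,fx=3.7,fy=3.7,interpolation=cv2.INTER_CUBIC)
cv2.imwrite('pics/w3z.png',im[...,::-1])
E
python3 c.py
```

```text
15977 0.055461497665909756 ((499.3778991699219, -287.2276611328125), (298.1700134277344, 139.24755859375), 84.0865249633789)
y edges [-0.06907221  0.06802912]
y edges [-0.06996212  0.06781705]
x edges [-0.11369214  0.18161089]
bar 634 [-0.00736491 -0.00074111  0.20118541] [-0.01369204 -0.0293926   0.1942534 ] [-0.00267175  0.02810016  0.20505355] 0.20367197746229615
keeper [ 0.07112053 -0.01168914  0.07592241] [0.11233723 0.0098274  0.09687086]
lip top 250 [ 0.07925871 -0.00095446  0.09430078] [ 0.07112053 -0.0112335   0.09228963] [0.08730207 0.00947608 0.09687086]
block 358 [ 0.10016063 -0.0009298   0.07796682] [ 0.0878846  -0.01168914  0.07592241] [0.11233723 0.0098274  0.08059173]
red [-0.01672488 -0.00243999  0.14519568] [-0.02205031 -0.01335741  0.12658346] [0.0984789  0.00935771 0.45760875]
(-0.012, 0.029, 0.198) [220.4 216.5]
(-0.012, -0.029, 0.198) [281.3 216.2]
(0.085, 0.011, 0.0775) [242.1 107.4]
(0.09, 0, 0.094) [250.7 103.7]
(0.09, 0.011, 0.094) [241.6 103.8]
(0.09, -0.011, 0.094) [259.8 103.7]
(0.055, 0.07, 0.055) [199.8 129.7]
(-0.115, 0.07, 0.055) [206.3 241.6]
(-0.115, -0.07, 0.055) [297.4 241.1]
(0.185, 0.07, 0.055) [198.1  35.8]
(0.185, -0.07, 0.055) [303.  35.]
```

View pics/w3z.png

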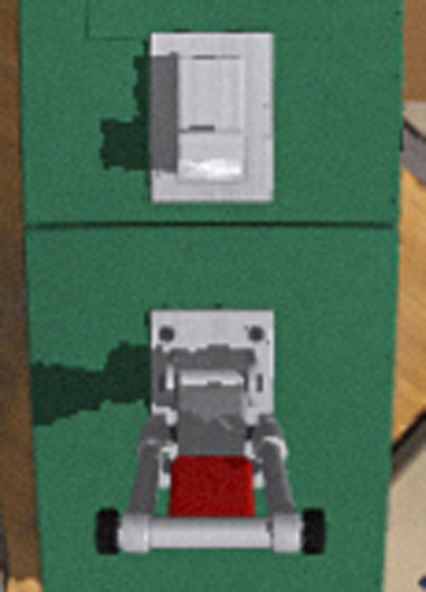

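```bash
sed -i 's/^O=.*/O=np.array([.4957,-.3220,0]);YAW=84.2/' h.py
python3 - <<'E'
from h import *
plan([(case2w((-.008,0,z)),YAW-90) for z in (.25,.178)])
E
```

```text
tcp [ 0.4968 -0.2957  0.3143] yaw -5.73 F [ 0.2  0.1 -0.6] gap 0.995 t 5.25
[-3.42, 0.17, 6.43, 0.07]
[-3.4, 0.18, 13.63, 0.07]
```

Call:
{"api": "drive_tool", "payload": {
  "deltas": [-2, 0.1, 2, 0, -3.4, 0.2, 4, 0, -3.4, 0.2, 6.4, 0, -3.4, 0.2, 8.5, 0, -3.4, 0.2, 10, 0, -3.4, 0.2, 10, 0, -3.4, 0.2, 10, 0]
}}

```text
t: 5.95
tcp_pos: [0.4951, -0.3287, 0.2146]
tool_rot: [0.741, 0.671, -0.001, -0.0]
force: [-0.4, -0.9, -0.2]
finger_gap: 0.998
```

Run:
```python
from h import *
s=snap('wrist','w4');
plan([(case2w((-.008,0,z)),YAW-90) for z in (.25,.178)])
P=wcloud(s);a=np.radians(YAW);R=np.array([[np.cos(a),-np.sin(a),0],[np.sin(a),np.cos(a),0],[0,0,1]])
C=(P-O)@R
m=(abs(C[...,1])<.035)&(abs(C[...,0])<.04)&(C[...,2]>.19)&(C[...,2]<.215)
v,u=np.where(m);B=C[m];print(len(B),u.min(),u.max(),v.min(),v.max(),B.mean(0),B.min(0),B.max(0))
```

```text
tcp [ 0.4955 -0.3293  0.2153] yaw -5.68 F [ 0.3  0.4 -0.8] gap 0.993 t 6.0
[-0.08, -0.05, -3.47, 0.12]
[-0.06, -0.05, 3.73, 0.12]
1505 204 301 225 245 [-0.00583597  0.00022893  0.20116946] [-0.01284422 -0.02849541  0.19012318] [-0.00098808  0.02895696  0.20520091]
```

View pics/w4.png

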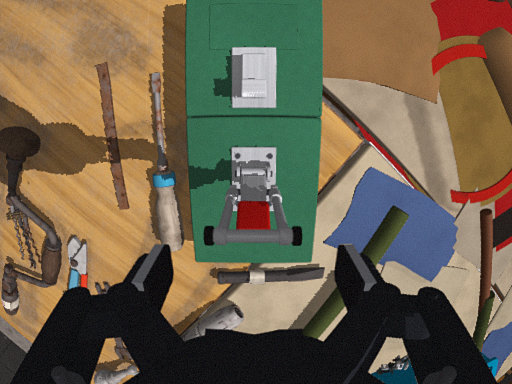

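Call:
{"api": "drive_tool", "payload": {
  "deltas": [0, 0, 1.2, 0, 0, 0, 2.5, 0, 0, 0, 3.7, 0, 0, 0, 3.7, 0]
}}

```text
t: 6.4
tcp_pos: [0.4941, -0.3282, 0.1758]
tool_rot: [0.741, 0.671, -0.001, -0.002]
force: [0.9, 0.4, 0.0]
finger_gap: 1.001
```

Call:
{"api": "drive_tool", "payload": {
  "deltas": [0, 0, 0, 0, 0, 0, 0, 0, 0, 0, 0, 0, 0, 0, 0, 0, 0, 0, 0, 0, 0, 0, 0, 0],
  "hand": 4.5,
  "squeeze": 40
}}

```text
t: 7.0
tcp_pos: [0.4942, -0.3283, 0.176]
tool_rot: [0.741, 0.671, -0.001, -0.002]
force: [-0.2, -0.1, -0.8]
finger_gap: 0.664
```

Run:
```python
from h import *
s=snap('wrist','w5');snap('side','s5');a=cv2.imread('pics/s5.png')[90:250,220:400]
cv2.imwrite('pics/s5z.png',cv2.resize(a,None,fx=3.5,fy=3.5,interpolation=2));
plan([(case2w((x,0,z-.0205)),YAW-90) for x,z in [(-.008,.1985),(.02,.192),(.05,.175),(.08,.15),(.097,.125),(.102,.105),(.102,.085)]])
```

```text
tcp [ 0.4942 -0.3283  0.1759] yaw -5.68 F [ 0.7 -0.3  0.7] gap 0.667 t 7.1
[-0.16, 0.08, -0.21, 0.12]
[2.64, 0.09, 0.44, 0.12]
[5.64, 0.11, 2.15, 0.12]
[8.64, 0.12, 4.65, 0.12]
[10.34, 0.14, 7.15, 0.12]
[10.84, 0.15, 9.15, 0.12]
[10.84, 0.16, 11.15, 0.12]
```

View pics/w5.png

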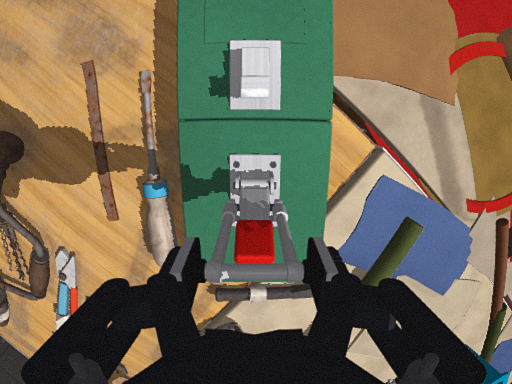

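View pics/s5z.png

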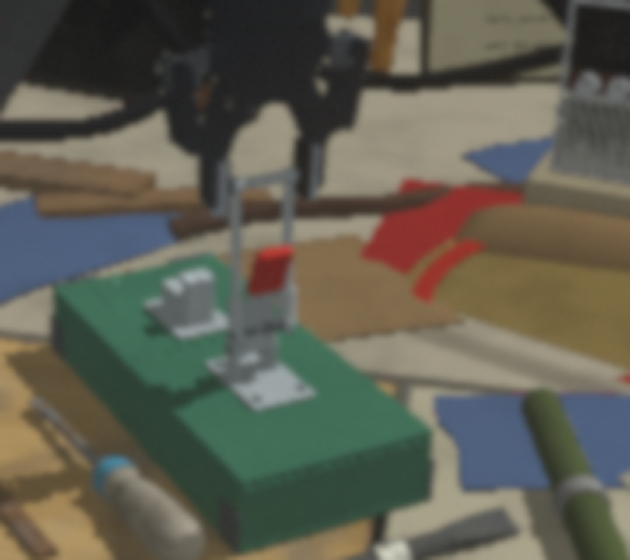

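Call:
{"api": "drive_tool", "payload": {
  "deltas": [1.2, 0.1, 0.2, 0, 2.6, 0.1, 0.4, 0, 4.1, 0.1, 1.2, 0, 5.6, 0.1, 2.1, 0, 7.1, 0.1, 3.3, 0, 8.6, 0.1, 4.6, 0, 9.5, 0.1, 5.9, 0, 10.3, 0.1, 7.1, 0, 10.6, 0.1, 8, 0, 10.8, 0.1, 9, 0, 10.8, 0.1, 9, 0]
}}

```text
t: 8.2
tcp_pos: [0.5055, -0.22, 0.0846]
tool_rot: [0.741, 0.671, -0.001, -0.003]
force: [-0.3, 0.8, -0.7]
finger_gap: 0.663
```

Run:
```python
from h import *
s=snap('wrist','w6');snap('side','s6');a=cv2.imread('pics/s6.png')[90:250,220:400]
cv2.imwrite('pics/s6z.png',cv2.resize(a,None,fx=3.5,fy=3.5,interpolation=2));
plan([(case2w((x,0,z-.0225)),YAW-90) for x,z in [(.103,.1),(.103,.0815)]])
```

```text
tcp [ 0.5054 -0.2203  0.0857] yaw -5.7 F [-0.1  1.9  0.7] gap 0.66 t 8.3
[0.08, 0.06, 0.82, 0.1]
[0.08, 0.07, 2.67, 0.1]
```

View pics/w6.png

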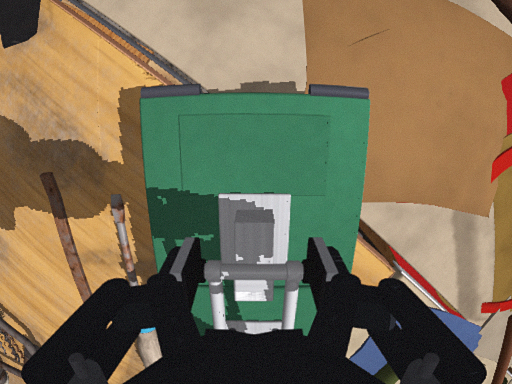

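View pics/s6z.png

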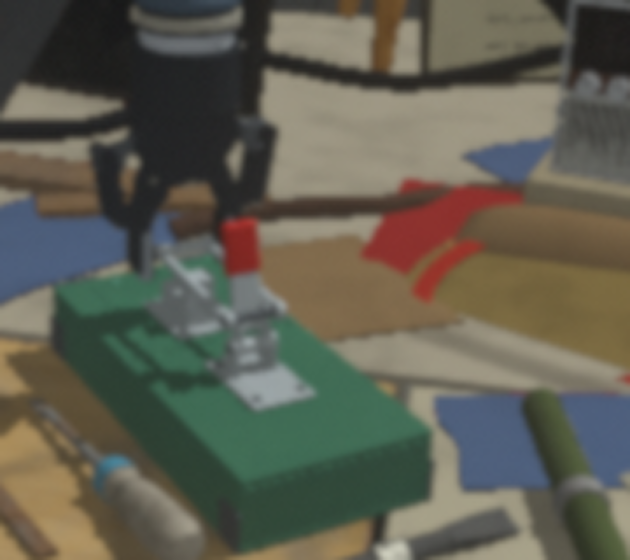

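Run:
```python
from h import *
s=pickle.load(open('pics/w6.pkl','rb'))
P=wcloud(s);a=np.radians(YAW);R=np.array([[np.cos(a),-np.sin(a),0],[np.sin(a),np.cos(a),0],[0,0,1]])
C=(P-O)@R
for n,(r,lo,hi) in dict(bar=((slice(258,284),slice(222,288)),.1,.125),block=((slice(205,262),slice(232,276)),.07,.085),lip=((slice(276,303),slice(232,276)),.085,.1)).items():
    B=C[r].reshape(-1,3);B=B[(B[:,2]>lo)&(B[:,2]<hi)];print(n,len(B),B.mean(0).round(4),B.min(0).round(4),B.max(0).round(4))
```

```text
bar 1090 [ 0.103  -0.0006  0.1091] [ 0.0936 -0.0162  0.1029] [0.1068 0.0158 0.1121]
block 1733 [0.1042 0.0002 0.0774] [ 0.0895 -0.011   0.07  ] [0.1155 0.0112 0.0797]
lip 825 [0.0809 0.0002 0.0943] [ 0.0729 -0.0107  0.092 ] [0.0884 0.0112 0.096 ]
```

Call:
{"api": "drive_tool", "payload": {
  "deltas": [0.1, 0, 0.8, 0, 0.1, 0, 1.5, 0, 0.1, 0, 2, 0, 0.1, 0, 2.4, 0, 0.1, 0, 2.6, 0, 0.1, 0, 2.6, 0]
}}

```text
t: 8.9
tcp_pos: [0.5056, -0.2197, 0.0599]
tool_rot: [0.741, 0.671, -0.001, -0.002]
force: [-0.6, -0.8, 0.5]
finger_gap: 0.667
```

Run:
```python
from h import *
s=snap('wrist','w7');plan([])
P=wcloud(s);a=np.radians(YAW);R=np.array([[np.cos(a),-np.sin(a),0],[np.sin(a),np.cos(a),0],[0,0,1]])
C=(P-O)@R
B=C[:320,210:300].reshape(-1,3)
for lo in np.arange(.085,.12,.003): 
    m=(B[:,0]>lo)&(B[:,0]<lo+.003)&(abs(B[:,1])<.01)
    if m.any(): print(lo.round(3),m.sum(),np.percentile(B[m][:,2],[5,50,95]).round(4))
cv2.imwrite('pics/w7z.png',cv2.resize(s['frame'][170:330,150:370],None,fx=3.5,fy=3.5,interpolation=2)[...,::-1])
```

```text
tcp [ 0.5056 -0.2197  0.0599] yaw -5.7 F [-1.3 -1.4  1.2] gap 0.664 t 8.95
0.085 383 [0.0773 0.0934 0.095 ]
0.088 504 [0.0773 0.0919 0.0948]
0.091 182 [0.077  0.0779 0.0788]
0.094 21 [0.0781 0.0784 0.0791]
0.097 47 [0.0841 0.0849 0.0855]
0.1 212 [0.0847 0.0856 0.0865]
0.103 549 [0.0775 0.0832 0.0859]
0.106 229 [0.077  0.078  0.0796]
0.109 222 [0.077  0.0779 0.0788]
0.112 796 [0.0596 0.0723 0.0784]
0.115 310 [0.0576 0.0589 0.0767]
0.118 196 [0.0574 0.0583 0.0593]
```

View pics/w7z.png

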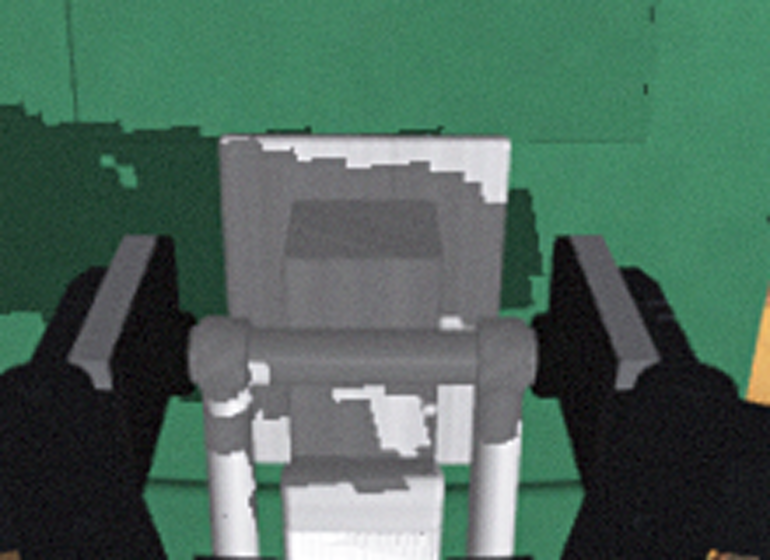

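Call:
{"api": "drive_tool", "payload": {
  "deltas": [0, 0, 0, 0, 0, 0, 0, 0, 0, 0, 0, 0, 0, 0, 0, 0, 0, 0, -1, 0, 0, 0, -3, 0, 0, 0, -6, 0, 0, 0, -10, 0, 0, 0, -14, 0, 0, 0, -18, 0, 0, 0, -18, 0],
  "hand": 8.5
}}

```text
t: 10.05
tcp_pos: [0.5097, -0.222, 0.2467]
tool_rot: [0.741, 0.671, 0.0, 0.005]
force: [0.9, -0.9, 0.5]
finger_gap: 0.997
```

Run:
```python
from h import *
s=snap('wrist','w8');snap('side','s8');a=cv2.imread('pics/s8.png')[90:250,220:400];plan([])
cv2.imwrite('pics/s8z.png',cv2.resize(a,None,fx=3.5,fy=3.5,interpolation=2));
P=wcloud(s);a=np.radians(YAW);R=np.array([[np.cos(a),-np.sin(a),0],[np.sin(a),np.cos(a),0],[0,0,1]])
C=(P-O)@R;f=s['frame'].astype(int)
m=(f[...,0]>100)&(f[...,1]<60)&(f[...,2]<60)&(abs(C[...,1])<.03)&(C[...,0]<.08)&(C[...,0]>-.1)&(C[...,2]>.065)
v,u=np.where(m);B=C[m];print('red',len(B),B.mean(0),np.percentile(B,2,0),np.percentile(B,98,0),u.mean(),v.mean())
m=(abs(C[...,1])<.03)&(abs(C[...,1])>.0125)&(C[...,0]>.03)&(C[...,0]<.13)&(C[...,2]>.062)
B=C[m]
for lo in np.arange(.03,.12,.006): 
    q=(B[:,0]>lo)&(B[:,0]<lo+.006)
    if q.any(): print(lo.round(3),q.sum(),np.percentile(B[q][:,2],[50,95]).round(4))
```

```text
tcp [ 0.5067 -0.22    0.2416] yaw -5.7 F [-0.6  0.  -0.9] gap 0.994 t 10.15
red 217 [ 0.02686644 -0.00032158  0.15610806] [ 0.02306572 -0.01192901  0.147486  ] [0.03025532 0.01187648 0.15830114] 248.47926267281105 270.21198156682027
0.03 71 [0.0965 0.0976]
0.036 71 [0.0954 0.0971]
0.042 66 [0.0943 0.0959]
0.048 73 [0.0934 0.0949]
0.054 77 [0.0922 0.0938]
0.06 75 [0.0911 0.093 ]
0.066 72 [0.0905 0.0921]
0.072 72 [0.0894 0.0908]
0.078 75 [0.0881 0.0898]
0.084 73 [0.0874 0.089 ]
0.09 74 [0.0864 0.088 ]
0.096 140 [0.0864 0.0881]
0.102 178 [0.0856 0.0879]
0.108 1450 [0.3297 0.3438]
0.114 3493 [0.335  0.3448]
```

View pics/w8.png

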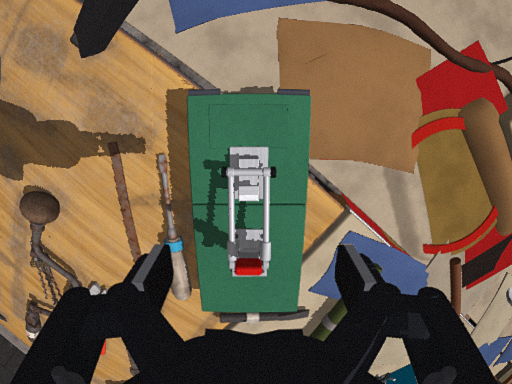

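View pics/s8z.png

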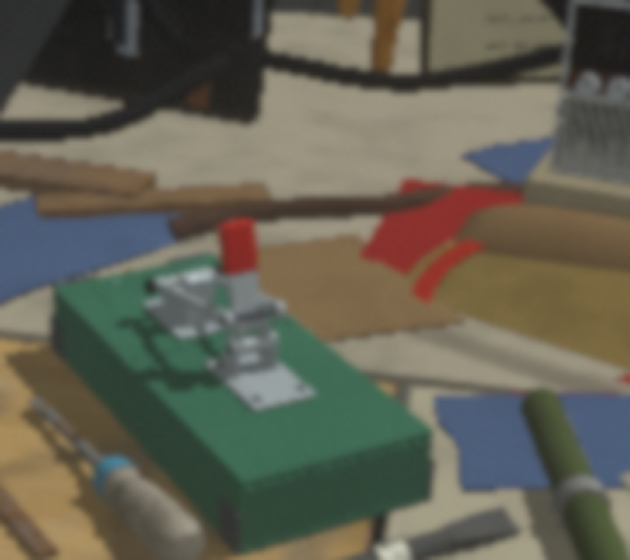

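Run:
```python
from h import *
plan([(case2w((x/1e3,0,z/1e3)),YAW-90) for x,z in [(100,200),(80,150),(70,132),(43,133),(30,136),(18,138),(8,140),(0,140),(-8,139),(-15.5,137)]])
```

```text
tcp [ 0.5067 -0.22    0.2416] yaw -5.7 F [-0.6  0.  -0.9] gap 0.994 t 10.15
[-0.25, -0.06, 4.16, 0.1]
[-2.25, -0.05, 9.16, 0.1]
[-3.25, -0.05, 10.96, 0.1]
[-5.95, -0.05, 10.86, 0.1]
[-7.25, -0.06, 10.56, 0.1]
[-8.45, -0.06, 10.36, 0.1]
[-9.45, -0.06, 10.16, 0.1]
[-10.25, -0.06, 10.16, 0.1]
[-11.05, -0.06, 10.26, 0.1]
[-11.8, -0.07, 10.46, 0.1]
```

Call:
{"api": "drive_tool", "payload": {
  "deltas": [0, 0, 0, 0, 0, 0, 0, 0, 0, 0, 0, 0, 0, 0, 0, 0, 0, 0, 0, 0, 0, 0, 2, 0, -0.3, -0.1, 4.2, 0, -1.2, -0.1, 7, 0, -2.2, -0.1, 9.2, 0, -3.2, -0.1, 11, 0, -3.2, -0.1, 11, 0],
  "hand": 0
}}

```text
t: 11.25
tcp_pos: [0.501, -0.2519, 0.1291]
tool_rot: [0.742, 0.671, -0.001, -0.003]
force: [-0.3, -0.6, -0.7]
finger_gap: -0.002
```

Run:
```python
from h import *
plan([(case2w((x/1e3,0,z/1e3)),YAW-90) for x,z in [(43,133),(30,136),(18,138),(8,140),(0,140),(-8,139),(-15.5,137)]])
```

```text
tcp [ 0.501  -0.2519  0.1291] yaw -5.77 F [-0.3 -0.6 -0.7] gap -0.002 t 11.25
[-2.73, 0.18, -0.4, 0.03]
[-4.02, 0.18, -0.7, 0.03]
[-5.22, 0.18, -0.91, 0.03]
[-6.22, 0.18, -1.11, 0.03]
[-7.02, 0.17, -1.11, 0.03]
[-7.82, 0.18, -1.01, 0.03]
[-8.57, 0.18, -0.81, 0.03]
```

Call:
{"api": "drive_tool", "payload": {
  "deltas": [-1.4, 0.2, -0.2, 0, -2.7, 0.2, -0.4, 0, -4, 0.2, -0.7, 0, -5.2, 0.2, -0.9, 0, -6.2, 0.2, -1.1, 0, -7, 0.2, -1.1, 0, -7.8, 0.2, -1, 0, -8.6, 0.2, -0.8, 0, -8.6, 0.2, -0.8, 0]
}}

```text
t: 12.15
tcp_pos: [0.4941, -0.339, 0.1365]
tool_rot: [0.742, 0.67, -0.002, -0.003]
force: [-1.0, 0.3, -0.2]
finger_gap: -0.002
```

Run:
```python
from h import *
s=snap('wrist','w9');snap('side','s9');a=cv2.imread('pics/s9.png')[110:230,220:360]
cv2.imwrite('pics/sw9.png',np.hstack([cv2.resize(a,(466,400),interpolation=2),cv2.resize(cv2.imread('pics/w9.png')[100:300,180:330],(300,400),interpolation=2)]))
plan([(case2w((x/1e3,0,z/1e3)),YAW-90) for x,z in [(-25,132),(-34,125),(-42,116),(-48,108),(-53,100),(-57,93),(-60,87),(-61,83),(-61,80)]])
```

```text
tcp [ 0.4942 -0.3379  0.1367] yaw -5.78 F [0.1 1.3 0.3] gap -0.003 t 12.25
[-0.9, -0.01, 0.47, 0.02]
[-1.8, -0.01, 1.17, 0.02]
[-2.6, -0.0, 2.06, 0.02]
[-3.2, 0.0, 2.86, 0.02]
[-3.71, 0.01, 3.66, 0.02]
[-4.11, 0.01, 4.36, 0.02]
[-4.41, 0.02, 4.96, 0.02]
[-4.51, 0.02, 5.36, 0.02]
[-4.51, 0.02, 5.66, 0.02]
```

View pics/sw9.png

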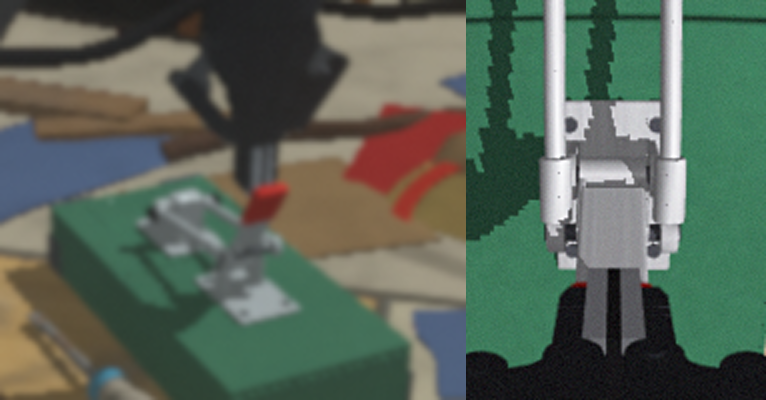

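Lever is following and the bar still sits on the keeper block. I'll check the bar in the full wrist frame before the closing press.

Run:
```python
from h import *
cv2.imwrite('pics/w9b.png',cv2.resize(cv2.imread('pics/w9.png')[0:230,170:340],None,fx=2.5,fy=2.5,interpolation=2))
s=pickle.load(open('pics/w9.pkl','rb'))
P=wcloud(s);a=np.radians(YAW);R=np.array([[np.cos(a),-np.sin(a),0],[np.sin(a),np.cos(a),0],[0,0,1]])
C=(P-O)@R;m=(abs(C[...,1])<.035)&(abs(C[...,1])>.0125)&(C[...,2]>.065)&(C[...,2]<.15)&(C[...,0]>.02)
B=C[m]
for lo in np.arange(.02,.12,.01): 
    q=(B[:,0]>lo)&(B[:,0]<lo+.01)
    if q.any(): print(lo.round(3),q.sum(),np.percentile(B[q][:,2],[50,95]).round(4))
```

```text
0.02 325 [0.0909 0.0924]
0.03 321 [0.0901 0.0915]
0.04 323 [0.089  0.0906]
0.05 340 [0.088  0.0896]
0.06 334 [0.087  0.0887]
0.07 313 [0.086  0.0874]
0.08 729 [0.0864 0.0882]
0.09 85 [0.0846 0.0868]
```

View pics/w9b.png

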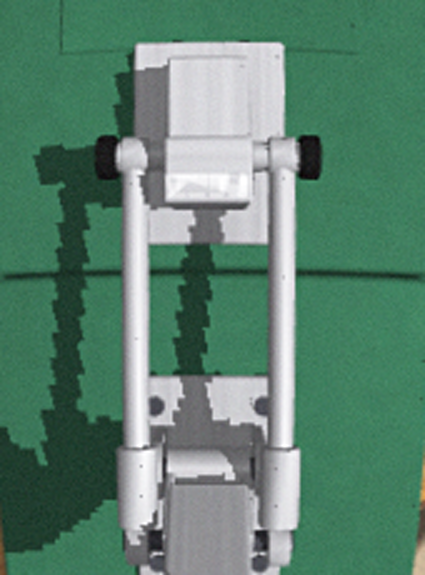

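Bar is under the lip already, so I'll close the lever.

Call:
{"api": "drive_tool", "payload": {
  "deltas": [-0.9, 0, 0.5, 0, -1.8, 0, 1.2, 0, -2.6, 0, 2.1, 0, -3.2, 0, 2.9, 0, -3.7, 0, 3.7, 0, -4.1, 0, 4.3, 0, -4.4, 0, 4.8, 0, -4.5, 0, 5.2, 0, -4.5, 0, 5.2, 0]
}}

```text
t: 13.15
tcp_pos: [0.4895, -0.383, 0.0848]
tool_rot: [0.742, 0.67, -0.002, -0.003]
force: [-0.7, 0.0, 0.3]
finger_gap: -0.0
```

Call:
{"api": "drive_tool", "payload": {
  "deltas": [0, 0, 0.1, 0, 0, 0, 0.2, 0, 0, 0, 0.3, 0, 0, 0, 0.3, 0]
}}

```text
t: 13.55
tcp_pos: [0.4896, -0.3831, 0.0843]
tool_rot: [0.742, 0.671, -0.002, -0.002]
force: [-3.1, 2.9, 12.7]
finger_gap: 0.002
```

Firm stop at 84.3 mm with 12.7 N. Lifting clear and checking.

Call:
{"api": "drive_tool", "payload": {
  "deltas": [0, 0, -1, 0, 0, 0, -4, 0, 0, 0, -8, 0, 0, 0, -12, 0, 0, 0, -16, 0, 0, 0, -20, 0, 0, 0, -20, 0, 0, 0, -20, 0]
}}

```text
t: 14.35
tcp_pos: [0.4911, -0.3834, 0.2858]
tool_rot: [0.742, 0.671, -0.002, -0.001]
force: [0.3, 0.0, -0.9]
finger_gap: -0.002
```

Run:
```python
from h import *
s=snap('wrist','w10');snap('side','s10');snap('top','t10');plan([])
a=cv2.imread('pics/s10.png')[110:250,190:370]
cv2.imwrite('pics/f1.png',np.hstack([cv2.resize(a,(450,350),interpolation=2),cv2.resize(cv2.imread('pics/w10.png')[20:270,150:350],(280,350),interpolation=2)]))
P=wcloud(s);a=np.radians(YAW);R=np.array([[np.cos(a),-np.sin(a),0],[np.sin(a),np.cos(a),0],[0,0,1]])
C=(P-O)@R;f=s['frame'].astype(int)
m=(f[...,0]>100)&(f[...,1]<60)&(f[...,2]<60)&(abs(C[...,1])<.03)&(C[...,0]<.08)&(C[...,0]>-.11)&(C[...,2]>.06)
if m.any(): B=C[m];print('red',len(B),B.mean(0),np.percentile(B,2,0),np.percentile(B,98,0))
m=(abs(C[...,1])<.03)&(abs(C[...,1])>.024)&(C[...,0]>.06)&(C[...,0]<.12)&(C[...,2]>.07)&(C[...,2]<.12)
print('caps',m.sum(),C[m].mean(0),C[m].min(0),C[m].max(0))
m=(abs(C[...,1])<.06)&(abs(C[...,1])>.035)&(C[...,0]>.06)&(C[...,0]<.12)&(C[...,2]<.12);print('lid z',C[m][:,2].mean())
```

```text
tcp [ 0.49   -0.3823  0.2826] yaw -5.75 F [ 1.   1.3 -0. ] gap -0.004 t 14.5
red 608 [-0.0627753   0.00012819  0.09533966] [-0.08224007 -0.01161891  0.0827588 ] [0.01702466 0.0122825  0.42866461]
caps 86 [ 0.0837219  -0.00120839  0.08629861] [ 0.0787282  -0.02903066  0.08125956] [0.08988585 0.02883846 0.09007979]
lid z 0.05536029396712035
```

View pics/f1.png

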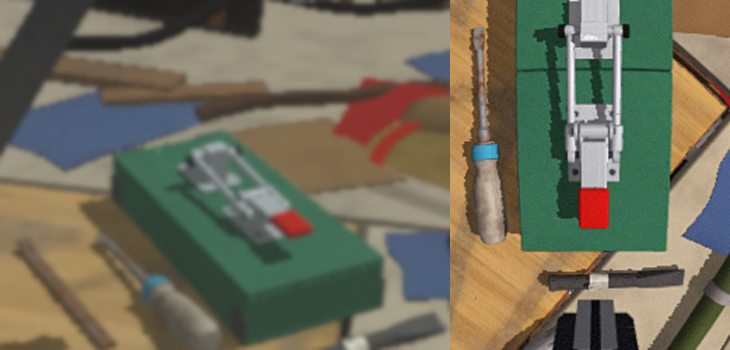

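View pics/t10.png

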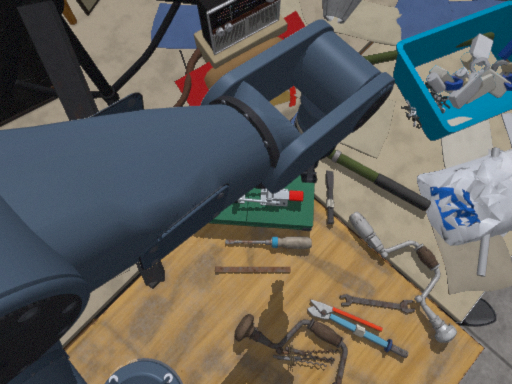

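Run:
```python
from h import *
print(manip.sign_off())
```

```text
the job is handed in; nothing more can be done
None
```

The case is shut and latched, and I handed the job in at about 14.5 s of the 61 s allowed. The hand-in reports no verdict, so what follows is from my own last checks.

- **Lid:** I pushed it shut with the closed fingertips beside the keeper. It stopped at 54.6 mm with about 32 N at the wrist. Afterwards the lid face measured 55.4 mm, level with the deck.
- **Loop:** I pinched the cross bar across its caps, carried it over the lip and set it on the block behind it. After closing, the bar measured about x = 84 mm, under the lip at the seat.
- **Lever:** I pressed it down to its stop, where the fingertips stopped at 84.3 mm with 12.7 N; flat is 84.5 mm. It stayed flat after I lifted the gripper clear.
- **Tools:** in the last pictures the screwdriver, rusty bar and chisel lay where they had been, judged by eye.

No check failed. My estimate of the case's position differed by 2 to 3 mm between cameras; I went by the wrist camera, since it gave the closest view.

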